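Bring the blue-capped sample round for labelling and hold it there

ROBOT

A 6-joint arm with a two-finger parallel gripper is mounted at the origin on a cart in front of the work surface, level with it; the furniture and walls round the work are solid. World frame = base frame: x ahead of the robot, y to its left, z up, the work surface at z = 0. Lengths are in m, angles in rad, forces in N, time in s.
With the tool pointing down it reaches from about 0.4 to 0.925 m from the base axis. Payload 12.5 kg.
Tool frame: the origin (TCP) lies midway between the tips of the shut fingers; the grasp point (between the pads) lies 19 mm behind it; z points along the fingers, y is the line along which they close (so a half turn about z gives the same grasp; the last joint's range is limited). The gripper opens to 95 mm and grips with 3 to 60 N. Pads are 20 mm wide; open, the fingers measure 119 mm over their backs; the gripper's body (75 mm by 180 mm) begins 59 mm behind the grasp point.
Start: joints at [-1.412, 0.491, 1.559, -0, 1.092, -0.106], TCP at [0.164, -0.603, 0.215] pointing down, gripper open.
Joint ranges: [-3.1, 3.1], [-0.84, 2.19], [0.05, 2.79], [-1.13, 4.28], [0.06, 2.93], [-2.69, 2.69]. Speed limits (rad/s): [2.22, 2.22, 2.79, 3.14, 3.14, 3.14].

INTERFACE

Orientations are given as a rotation vector (axis times angle).
In Python, from station import r gives the robot as it stands. The module is installed in compiled form; this text tells all that it offers.
- The arm moves only by the tool drive_tool, never from a script. Its argument "plan" is a list of rows, each an object with "linear": the shift along the world's x, y, z scaled (see below), a list of three; "rotation": the turn, a rotation vector about the world's x, y, z scaled (see below), a list of three. A call has 1 to 12 rows; each row shifts and turns the commanded pose from where the row before left it; what a row does not reach is not made up. The controller multiplies each number of a shift by 15 cm and each number of a turn by 360 degrees. A row lasts 1/8 s, in which the tool goes at most 62.5 mm and 10.7 degrees, less where a joint would pass 70% of its speed; a pose out of reach is approached as far as the arm can. A call with a number of a shift or a turn outside -1 to 1 is refused whole. A call with a gripper value outside its range is refused whole. "fingers" is the closure, from -1 (fully open) to 1 (shut), set as the call begins (left out, the last holds). The fingers move at their own pace and stop on an object; the grip force is fixed at half the most. Time passes only in rows, so rows that do not move let the fingers close. It gives the time, the measured TCP pose, the force, the opening and the grip force at its end, in the units of the state.
- r.observe(): the state, without advancing time (a new reading comes with each control period).
- r.grab_frame(name): name is "scene" or "side" or "wrist"; returns the picture (420x560x3 uint8, red, green, blue); there is no depth.
- r.camera_params(name): a dict with "camera_matrix" (3x3 intrinsics, pixels), "origin" and "rotation" of the camera in the world; the wrist camera has in their place "T_tool_cam" (4x4, takes a point from camera to tool coordinates, whose origin is the TCP and whose axes are the flange's). Camera axes: x right, y up, looking along -z (the intrinsics and any distortion apply to the point x, -y, -z); pixel columns grow to the right and rows downward; lengths in m; the calibration is good to about 2 mm. A picture is of the moment at which its call begins: read the wrist's pose just before it. camera_params takes no time and is no camera call.
- r.hand_in(): hands the job in; it is judged then, once.
The state is a dict: "time": time; "q": joint angles; "qd": joint speeds; "joint_torque": joint torques, N m; "position": TCP position; "orientation": TCP orientation; "ft_force": force on the tool from outside, world axes, zero at the start; "wrist_torque": the same for the moment, N m; "finger_gap": opening from 0.0 (shut) to 1.0 (fully open); "grasp_force": force on a finger pad.
Only numpy, scipy, OpenCV 4.12 (cv2) and the standard library are available. Lean on these libraries where they do the work, as an engineer would, in place of code of your own. Each camera call takes 0.05 s, during which the arm holds its last target. There are 200 camera calls.

TASK

Get the blue-capped sample ready for labelling: first slide the loose white label roll along the desk, without lifting it, until it lies flat and fully inside the yellow rim of the round black mat in front of the sample carousel. Then turn the carousel by its black top knob until the blue-capped tube stands right at the yellow pointer, in line with it, and finish while still gripping the knob, holding the turntable still. Leave the other things on the desk where they are.

Things in the scene. Friction and masses are not known exactly. Their poses are not given: they have to be found in the camera images.
- label_roll: the loose white label roll lying flat, a disc 84 mm in diameter and 38 mm high, about 0.16 kg (too wide for most grippers to grasp: push its side); origin at the centre of its underside. The rolls standing by the printer at the far right are not meant
- carousel_base: the carousel's fixed grey base, a disc 210 mm in diameter and 13 mm high; origin under its centre, on the turntable's axis; its own -x axis is the front: it points from the centre through the yellow pointer to the mat's centre (it may be turned up to 0.35 rad from the world's axes)
- mat_centre (a point): centre of the round flat black mat (about 1 mm film, nothing to climb) with a yellow rim, 114 mm in diameter inside the rim and 124 mm outside, 175 mm in front of the carousel's axis, fixed to the base; at desk height
- pointer_tip (a point): tip of the flat yellow triangular pointer on the front of the base, 132 mm from the axis, 12 mm above the desk
- turntable (a joint): angle of the turntable on its upright axis, rad: 0 (or a whole turn, 6.283) when the blue-capped tube stands exactly at the pointer; grows counterclockwise seen from above. It turns freely both ways, more than a full turn, against a friction of about 0.08 N m, and stays where it is left.
- blue_tube (a point): middle of the blue-capped tube's standing place at 121 mm above the desk (top of its cap), 72 mm from the axis; it goes round with the white turntable (190 mm in diameter, discs 14 to 22 and 62 to 68 mm above the desk), which carries six tubes clipped in evenly at this radius and height, five red-capped and one blue-capped
- knob: the black ribbed round knob on the carousel's central post, 46 mm in diameter, from 138 to 176 mm above the desk, fixed to the turntable; origin at the centre of its underside
- knob_grip (a point): point on the knob's axis, 158 mm above the desk, the height to grip at; from above with the fingers on either side, in any direction
- mug: white mug, 79 mm wide plus handle, 89 mm high, standing at the right; leave alone; origin at the centre of its underside
- scanner: black hand-held code reader lying on its side, 152x64x50 mm, at the right; leave alone; origin at the centre of its underside
- stapler: blue stapler, 134x34x49 mm, at the far right; leave alone; origin at the centre of its underside
- phone: black phone lying flat, 148x72x8 mm, at the left; leave alone; origin at the centre of its underside
Things that resemble listed ones, but are neither listed nor needed, are in the scene too. What is shaped like the label_roll but pink or turquoise is not meant.

How it is judged:
On the way, in this order (a step that is already met when the one before it is completed fails the run):
1. the label roll lies flat and still inside the yellow rim of the mat (horizontal distance between label_roll and mat_centre below 0.017 m and height (world z) of label_roll below 0.006 m and angle between label_roll's own z axis and vertical below 0.1 rad and linear speed of label_roll below 0.02 m/s), for 0.2 s.
2. the blue-capped tube stands at the pointer and the turntable is held still by the gripped knob (x of blue_tube in the frame of carousel_base below 0 m and y of blue_tube in the frame of carousel_base between -0.01 and 0.01 m and contact force between the fingers and knob above 2 N and velocity of joint turntable between -0.06 and 0.06 rad/s), for 0.2 s.
At the end, for the whole second after the job is handed in: Label roll flat and at rest, its centre within 17 mm of the mat's centre; blue-capped tube at the front, within 10 mm sideways of the line from the carousel's axis to the pointer (8 degrees); turntable still (below 0.06 rad/s), fingers pressing on the knob with over 2 N (all of step 1 and all of step 2); the arm keeps its last pose, push and grip.
It fails at once if the label roll is lifted more than 15 mm off the desk or tipped over (height (world z) of label_roll above 0.015 m or angle between label_roll's own z axis and vertical above 0.4 rad).
It fails at once if another thing on the desk is moved by more than 25 mm (distance of any of mug, scanner, stapler, phone from where it was at the start of the episode above 0.025 m).
It also fails if it takes over 58 s, if anything falls off the work surface, if the arm or the gripper's body presses on something with over 40 N, if the wrist force passes 120 N, or if a joint passes its speed limit or range.

## Working session

There is one attempt and no reset: what is moved stays moved. The work goes in short steps, Python scripts to look and compute and a tool call to move; the robot and the scene stay as the last step left them, time stands still between calls to the robot, and variables do not carry over. Pictures are saved under pics/ and viewed, at most 10 in all, crops included, and the job is handed in when it is done.

Besides the shell and the picture viewer there is one more tool, called after "Call:" by a JSON object that holds its "method" and its "body". drive_tool: Moves the arm, as the interface text tells. Shifts and turns lie within -1 to 1; 1 stands for 15 cm of shift or 360 degrees of turn. Its arguments: {"type":"object","properties":{"plan":{"type":"array"},"fingers":{"type":"number"}},"required":["plan"]}

```bash
mkdir -p pics
python3 - <<'E'
from station import r
import cv2,numpy as np,json
a=r.grab_frame("scene");b=r.grab_frame("side")
np.save("a.npy",a);np.save("b.npy",b)
cv2.imwrite("pics/scene.png",a[:,:,::-1]);cv2.imwrite("pics/side.png",b[:,:,::-1])
for n in("scene","side","wrist"):print(n,r.camera_params(n))
print(r.observe())
E
```

```text
scene {'camera_matrix': array([[387.32366889,   0.        , 283.81317097],
       [  0.        , 387.32366889, 214.51898668],
       [  0.        ,   0.        ,   1.        ]]), 'origin': array([-0.27920474,  0.69435443,  1.17269673]), 'rotation': array([ 0.39239055, -0.90100131, -2.14407242])}
side {'camera_matrix': array([[448.09898487,   0.        , 270.80226443],
       [  0.        , 448.09898487, 217.4661203 ],
       [  0.        ,   0.        ,   1.        ]]), 'origin': array([ 0.31219454, -1.48761739,  1.10910663]), 'rotation': array([ 0.98030942, -0.06068567, -0.14147789])}
wrist {'camera_matrix': array([[316.48342042,   0.        , 282.22389057],
       [  0.        , 316.48342042, 209.08510939],
       [  0.        ,   0.        ,   1.        ]]), 'T_tool_cam': array([[-3.29122048e-05,  9.72045834e-01,  2.34791176e-01,
         6.54846670e-02],
       [ 9.99999949e-01, -4.26641668e-05,  3.16808025e-04,
         1.46056153e-04],
       [ 3.17969091e-04,  2.34791174e-01, -9.72045783e-01,
        -1.70181334e-01],
       [ 0.00000000e+00,  0.00000000e+00,  0.00000000e+00,
         1.00000000e+00]])}
{'time': 0.1, 'q': array([-1.41157511e+00,  4.91489251e-01,  1.55939009e+00,  2.83086974e-06,
        1.09169347e+00, -1.05591468e-01]), 'qd': array([ 0.00036709, -0.0002215 , -0.00285055,  0.00078853,  0.00146862,
        0.00056257]), 'joint_torque': array([ 3.16466874e-03, -6.13621831e+01, -2.58603644e+01,  6.94326893e-02,
        4.70389193e-02, -3.08653728e-05]), 'position': array([ 0.16357394, -0.60299355,  0.21412587]), 'orientation': array([-3.11312352e+00, -4.14621044e-01,  3.73246522e-05]), 'ft_force': array([ 0.34479288, -0.42860535,  0.45417945]), 'wrist_torque': array([ 0.03434821, -0.04150763,  0.00772527]), 'grasp_force': 0.0, 'finger_gap': 0.9958499133565549}
```

View pics/scene.png

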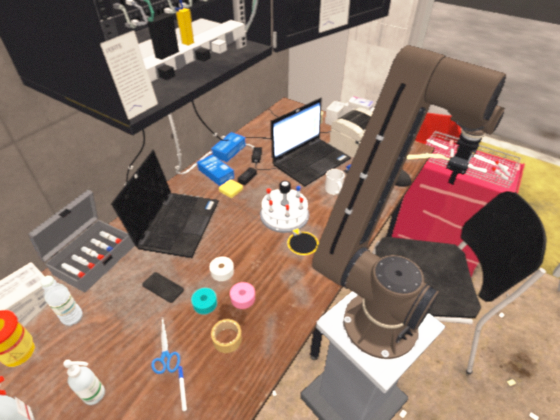

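View pics/side.png

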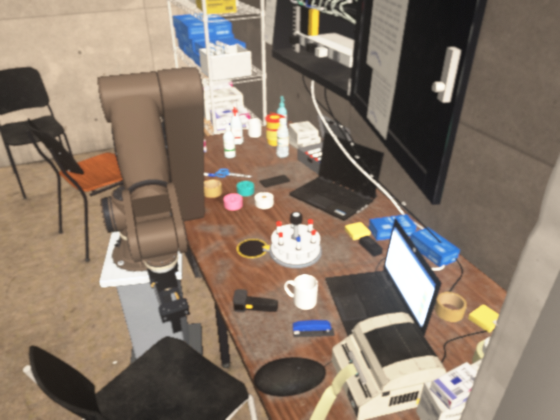

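The scene view shows the white roll at (221,268), with look-alikes: turquoise (204,301), pink (243,295), tape ring (226,335), and the mug (334,182). The carousel is at (285,208), with its knob at (285,186) and the mat at (303,243). The side view shows the white roll at (264,200), the mat at (253,248) and the knob at (296,218). By description I choose the white roll at (221,268). Next I'll measure and check it in a close crop.

```bash
cat > h.py <<'E'
import numpy as np,cv2
from scipy.spatial.transform import Rotation as Ro
from station import r
P={n:r.camera_params(n) for n in("scene","side","wrist")}
def pose(n,st=None):
    p=P[n]
    if n!="wrist": return np.array(p["origin"]),Ro.from_rotvec(p["rotation"]).as_matrix()
    T=np.eye(4);T[:3,:3]=Ro.from_rotvec(st["orientation"]).as_matrix();T[:3,3]=st["position"]
    T=T@p["T_tool_cam"];return T[:3,3],T[:3,:3]
def onplane(n,uv,z,st=None):
    K=P[n]["camera_matrix"];o,R=pose(n,st);uv=np.atleast_2d(np.float64(uv))
    d=np.c_[(uv[:,0]-K[0,2])/K[0,0],-(uv[:,1]-K[1,2])/K[1,1],-np.ones(len(uv))]@R.T
    return o+d*((z-o[2])/d[:,2])[:,None]
def proj(n,X,st=None):
    K=P[n]["camera_matrix"];o,R=pose(n,st);c=(np.atleast_2d(X)-o)@R
    return np.c_[K[0,2]-K[0,0]*c[:,0]/c[:,2],K[1,2]+K[1,1]*c[:,1]/c[:,2]]
def circ(p):
    A=np.c_[2*p[:,:2],np.ones(len(p))];s=np.linalg.lstsq(A,(p[:,:2]**2).sum(1),rcond=None)[0]
    return s[:2],np.sqrt(s[2]+s[0]**2+s[1]**2)
def mask(img,lo,hi,box=None):
    m=cv2.inRange(cv2.cvtColor(img,cv2.COLOR_RGB2HSV),lo,hi)
    if box:
        k=np.zeros_like(m);x0,y0,x1,y1=box;k[y0:y1,x0:x1]=255;m&=k
    return m
def pts(m):
    y,x=np.nonzero(m);return np.c_[x,y].astype(float)
E
python3 - <<'E'
from h import *
a=np.load("a.npy");b=np.load("b.npy")
for n,im,mb,rb,kb in(("scene",a,(283,226,325,260),(204,254,240,284),(276,178,294,194)),("side",b,(232,236,266,262),(252,190,278,210),(287,211,304,224))):
    y=pts(mask(im,(20,90,90),(35,255,255),mb)); w=onplane(n,y,0)
    c,R=circ(w)
    for _ in range(4):
        k=abs(np.hypot(*(w[:,:2]-c).T)-R)<.007; c,R=circ(w[k])
    print(n,"mat",len(y),c,R)
    m=mask(im,(0,0,150),(180,70,255),rb);h=cv2.convexHull(pts(m).astype(np.int32))
    M=cv2.moments(h);print("roll",onplane(n,[M['m10']/M['m00'],M['m01']/M['m00']],.019),cv2.boundingRect(h))
    k=pts(mask(im,(0,0,0),(180,255,70),kb));print("knob",len(k),k.mean(0),onplane(n,k.mean(0),.158))
    bl=pts(mask(im,(100,110,60),(130,255,255),(255,170,330,260)))
    print("blue",len(bl),[list(q) for q in bl[:12]], onplane(n,bl.mean(0),.115) if len(bl) else 0)
A=cv2.resize(a[170:330,180:340],None,fx=3.5,fy=3.5,interpolation=2)[:, :,::-1][:560,:400*2]
B=cv2.resize(b[180:270,220:330],None,fx=5,fy=5,interpolation=2)[:,:,::-1]
cv2.imwrite("pics/ca.png",A);cv2.imwrite("pics/cb.png",B)
E
```

```text
scene mat 220 [ 0.43248176 -0.05042295] 0.05777837004147126
roll [[0.52464832 0.27755216 0.019     ]] (209, 256, 25, 26)
knob 58 [284.27586207 188.63793103] [[ 0.59143603 -0.09107228  0.158     ]]
blue 11 [[np.float64(298.0), np.float64(186.0)], [np.float64(299.0), np.float64(186.0)], [np.float64(297.0), np.float64(187.0)], [np.float64(298.0), np.float64(187.0)], [np.float64(299.0), np.float64(187.0)], [np.float64(297.0), np.float64(188.0)], [np.float64(298.0), np.float64(188.0)], [np.float64(299.0), np.float64(188.0)], [np.float64(297.0), np.float64(189.0)], [np.float64(298.0), np.float64(189.0)], [np.float64(299.0), np.float64(189.0)]] [[ 0.59547853 -0.17235828  0.115     ]]
side mat 159 [ 0.43350259 -0.05053329] 0.057142466709166506
roll [[0.52413299 0.28140164 0.019     ]] (252, 191, 22, 19)
knob 47 [295.63829787 219.72340426] [[ 0.59947279 -0.11006365  0.158     ]]
blue 9 [[np.float64(298.0), np.float64(237.0)], [np.float64(297.0), np.float64(238.0)], [np.float64(298.0), np.float64(238.0)], [np.float64(299.0), np.float64(238.0)], [np.float64(297.0), np.float64(239.0)], [np.float64(298.0), np.float64(239.0)], [np.float64(299.0), np.float64(239.0)], [np.float64(298.0), np.float64(240.0)], [np.float64(299.0), np.float64(240.0)]] [[ 0.59734335 -0.17284476  0.115     ]]
```

View pics/ca.png

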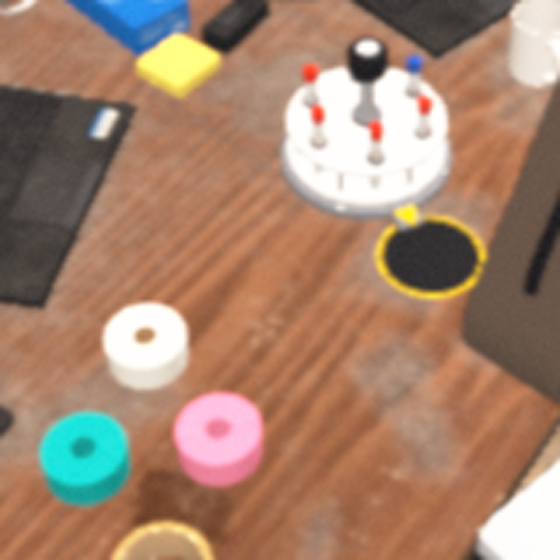

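View pics/cb.png

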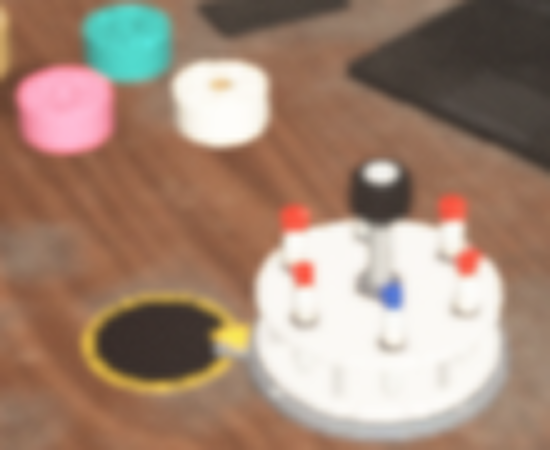

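The crops confirm it: the plain white roll is at crop (146,345) in scene and (221,100) in side. Pink and turquoise lie beside it. The blue cap is at scene (298,188) and side (298,239). The roll (84 mm) fits the 95 mm opening, so I can straddle it and slide it. Last measurement before moving: axis, blue azimuth and neighbours.

Run:
```python
from h import *
ks=onplane("scene",[285.4,183.7],.176)[0];kd=onplane("side",[296,214.4],.176)[0]
print("knob top",ks,kd)
ax=(ks+kd)[:2]/2; mat=np.array([.433,-.0505]); d=mat-ax
print("ax",ax,"dist",np.hypot(*d),"front az",np.degrees(np.arctan2(d[1],d[0])))
t=onplane("scene",np.array([[406,214]])/3.5+[180,170],.012)[0];print("pointer",t,np.degrees(np.arctan2(*(t[:2]-ax)[::-1])))
for n,uv in(("scene",[298.2,187.6]),("side",[298.2,238.6])):
    p=onplane(n,uv,.115)[0][:2]-ax;print("blue",p,np.hypot(*p),np.degrees(np.arctan2(p[1],p[0])))
for nm,uv in(("pink",[219,430]),("turq",[84,448]),("white",[146,337])):print(nm,onplane("scene",np.array(uv)/3.5+[180,170],.038))
for nm,uv in(("pink",[66,88]),("turq",[128,25]),("white",[221,84])):print(nm,onplane("side",np.array(uv)/5+[220,180],.038))
```

```text
knob top [ 0.59552329 -0.10036757  0.176     ] [ 0.60228423 -0.10110723  0.176     ]
ax [ 0.59890376 -0.1007374 ] dist 0.17334317160153515 front az 163.15313678275456
pointer [ 0.48706993 -0.06509235  0.012     ] 162.32124260530983
blue [-0.00355234 -0.07212514] 0.07221256459478799 -92.81968214020581
blue [-0.00115232 -0.07175254] 0.07176178994983795 -90.92006854582311
pink [[0.37707139 0.28866056 0.038     ]]
turq [[0.44670881 0.40036413 0.038     ]]
white [[0.51892032 0.27680833 0.038     ]]
pink [[0.38688106 0.29015611 0.038     ]]
turq [[0.45517315 0.39740769 0.038     ]]
white [[0.52895191 0.27326131 0.038     ]]
```

Call:
{"method": "drive_tool", "body": {"plan": [{"linear": [0.267,0.167,0.08],"rotation": [0,0,0]},{"linear": [0.267,0.167,0.08],"rotation": [0,0,0]},{"linear": [0.267,0.167,0.08],"rotation": [0,0,0]},{"linear": [0.267,0.167,0.08],"rotation": [0,0,0]},{"linear": [0.267,0.167,0.08],"rotation": [0,0,0]},{"linear": [0.267,0.167,0.08],"rotation": [0,0,0]},{"linear": [0.09,0.333,0],"rotation": [0,0,0]},{"linear": [0.09,0.333,0],"rotation": [0,0,0]},{"linear": [0.09,0.333,0],"rotation": [0,0,0]},{"linear": [0.09,0.333,0],"rotation": [0,0,0]},{"linear": [0.09,0.333,0],"rotation": [0,0,0]},{"linear": [0.09,0.333,0],"rotation": [0,0,0]}], "fingers": -1}}

```text
time: 1.6
position: [0.485, -0.1516, 0.2865]
orientation: [-3.114, -0.414, 0.0]
ft_force: [0.4, 0.7, -0.5]
finger_gap: 0.996
grasp_force: 0.0
```

Call:
{"method": "drive_tool", "body": {"plan": [{"linear": [0.09,0.333,0],"rotation": [0,0,0]},{"linear": [0.02,0.317,0],"rotation": [0,0,-0.0112]},{"linear": [0.02,0.317,0],"rotation": [0,0,-0.0112]},{"linear": [0.02,0.317,0],"rotation": [0,0,-0.0112]},{"linear": [0.02,0.317,0],"rotation": [0,0,-0.0112]},{"linear": [0.02,0.317,0],"rotation": [0,0,-0.0112]},{"linear": [0.02,0.317,0],"rotation": [0,0,-0.0112]},{"linear": [0.02,0.317,0],"rotation": [0,0,-0.0112]},{"linear": [0.02,0.317,0],"rotation": [0,0,-0.0112]},{"linear": [0,0,0],"rotation": [0,0,0]},{"linear": [0,0,0],"rotation": [0,0,0]}]}}

```text
time: 2.98
position: [0.5222, 0.2768, 0.2863]
orientation: [3.106, -0.465, -0.001]
ft_force: [-0.1, -0.6, -0.0]
finger_gap: 1.001
grasp_force: 0.0
```

Run:
```python
from h import *
st=r.observe();w=r.grab_frame("wrist");np.save("w.npy",w);cv2.imwrite("pics/w1.png",w[:,:,::-1])
print(st["time"],st["position"],st["orientation"],st["q"])
print(proj("wrist",[[.524,.277,.038],[.382,.289,.038]],st))
```

```text
2.975 [0.52216309 0.27679942 0.2862958 ] [ 3.10627239e+00 -4.64934481e-01 -1.08298720e-03] [ 3.75825963e-01  3.79433116e-01  1.54725392e+00 -2.94626764e-04
  1.21586208e+00  2.24387097e+00]
[[281.55431925 181.76885543]
 [302.56431963 277.98807851]]
```

View pics/w1.png

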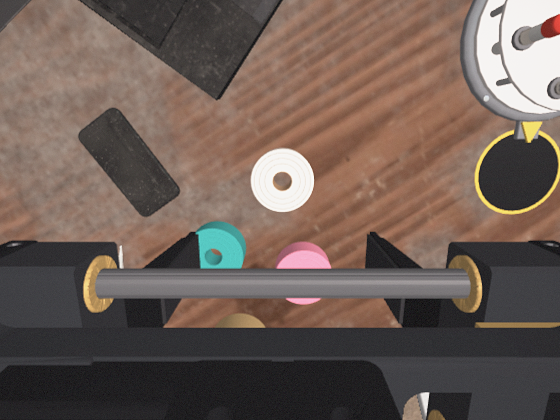

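The wrist view shows the white roll at (282,180), where I predicted it. The mat is at (518,171), and pink and turquoise are at (303,272) and (217,255). Next I'll refine the positions with circle fits.

Run:
```python
from h import *
st=r.observe();w=np.load("w.npy")
m=mask(w,(0,0,170),(180,60,255),(240,140,325,222));h=cv2.convexHull(pts(m).astype(np.int32))[:,0].astype(float)
print("roll",circ(onplane("wrist",h,.038,st)))
y=pts(mask(w,(20,90,90),(35,255,255),(470,128,560,215)));q=onplane("wrist",y,0,st)
c=np.array([.433,-.0505]);R=.06
for _ in range(5):
    k=abs(np.hypot(*(q[:,:2]-c).T)-R)<.006;c,R=circ(q[k])
print("mat",c,R,k.sum())
```

```text
roll (array([0.52554899, 0.27568532]), np.float64(0.042522589691774866))
mat [ 0.43198057 -0.05132506] 0.05904117996394433 1034
```

Call:
{"method": "drive_tool", "body": {"plan": [{"linear": [0.0227,-0.0073,-0.1],"rotation": [0,0,0]},{"linear": [0,0,-0.3],"rotation": [0,0,0]},{"linear": [0,0,-0.3],"rotation": [0,0,0]},{"linear": [0,0,-0.3],"rotation": [0,0,0]},{"linear": [0,0,-0.3],"rotation": [0,0,0]},{"linear": [0,0,-0.25],"rotation": [0,0,0]},{"linear": [0,0,-0.15],"rotation": [0,0,0]},{"linear": [0,0,-0.1],"rotation": [0,0,0]},{"linear": [0,0,0],"rotation": [0,0,0]},{"linear": [0,0,0],"rotation": [0,0,0]}]}}

```text
time: 4.28
position: [0.5262, 0.276, 0.0174]
orientation: [-3.106, 0.467, -0.002]
ft_force: [0.1, 1.2, -0.5]
finger_gap: 0.999
grasp_force: 0.0
```

Call:
{"method": "drive_tool", "body": {"plan": [{"linear": [0,0,-0.03],"rotation": [0,0,0]},{"linear": [0,0,-0.03],"rotation": [0,0,0]},{"linear": [0,0,0],"rotation": [0,0,0]},{"linear": [0,0,0],"rotation": [0,0,0]}]}}

```text
time: 4.78
position: [0.5258, 0.2761, 0.0077]
orientation: [3.107, -0.466, -0.0]
ft_force: [-0.1, 0.5, 0.1]
finger_gap: 0.998
grasp_force: 0.0
```

Call:
{"method": "drive_tool", "body": {"plan": [{"linear": [0,0,0],"rotation": [0,0,0]},{"linear": [0,0,0],"rotation": [0,0,0]},{"linear": [0,0,0],"rotation": [0,0,0]},{"linear": [0,0,0],"rotation": [0,0,0]},{"linear": [0,0,0],"rotation": [0,0,0]},{"linear": [0,0,0],"rotation": [0,0,0]}], "fingers": 1}}

```text
time: 5.52
position: [0.5258, 0.2761, 0.0078]
orientation: [-3.107, 0.467, -0.0]
ft_force: [-0.8, 0.5, 2.3]
finger_gap: 0.881
grasp_force: 30.0
```

Call:
{"method": "drive_tool", "body": {"plan": [{"linear": [-0.0543,-0.181,0],"rotation": [0,0,0]},{"linear": [-0.0543,-0.181,0],"rotation": [0,0,0]},{"linear": [-0.0543,-0.181,0],"rotation": [0,0,0]},{"linear": [-0.0543,-0.181,0],"rotation": [0,0,0]},{"linear": [-0.0543,-0.181,0],"rotation": [0,0,0]},{"linear": [-0.0543,-0.181,0],"rotation": [0,0,0]},{"linear": [-0.0543,-0.181,0],"rotation": [0,0,0]},{"linear": [-0.0543,-0.181,0],"rotation": [0,0,0]},{"linear": [-0.0543,-0.181,0],"rotation": [0,0,0]},{"linear": [-0.0543,-0.181,0],"rotation": [0,0,0]},{"linear": [-0.0543,-0.181,0],"rotation": [0,0,0]},{"linear": [-0.0543,-0.181,0],"rotation": [0,0,0]}]}}

```text
time: 7.02
position: [0.4279, -0.0506, 0.0077]
orientation: [3.107, -0.467, 0.001]
ft_force: [0.9, 1.5, 0.9]
finger_gap: 0.88
grasp_force: 30.0
```

Call:
{"method": "drive_tool", "body": {"plan": [{"linear": [0,0,0],"rotation": [0,0,0]},{"linear": [0,0,0],"rotation": [0,0,0]},{"linear": [0,0,0],"rotation": [0,0,0]}]}}

```text
time: 7.4
position: [0.4283, -0.0492, 0.0077]
orientation: [3.107, -0.465, 0.001]
ft_force: [-0.4, -1.2, 3.2]
finger_gap: 0.884
grasp_force: 30.0
```

Call:
{"method": "drive_tool", "body": {"plan": [{"linear": [0,0,0],"rotation": [0,0,0]},{"linear": [0,0,0],"rotation": [0,0,0]},{"linear": [0,0,0],"rotation": [0,0,0]},{"linear": [0,0,0],"rotation": [0,0,0]},{"linear": [0,0,0.05],"rotation": [0,0,0]},{"linear": [0,0,0.2],"rotation": [0,0,0]},{"linear": [0,0,0.3],"rotation": [0,0,0]},{"linear": [0,0,0.3],"rotation": [0,0,0]},{"linear": [0,0,0.3],"rotation": [0,0,0]},{"linear": [0,0,0.3],"rotation": [0,0,0]},{"linear": [0,0,0.2],"rotation": [0,0,0]},{"linear": [0,0,0],"rotation": [0,0,0]}], "fingers": -1}}

```text
time: 8.9
position: [0.4285, -0.0499, 0.2573]
orientation: [3.106, -0.467, 0.007]
ft_force: [1.7, 0.3, -0.9]
finger_gap: 1.002
grasp_force: 0.0
```

Run:
```python
from h import *
st=r.observe();w=r.grab_frame("wrist");np.save("w.npy",w);cv2.imwrite("pics/w2.png",w[:,:,::-1])
print(st["time"],st["position"],st["q"])
print(proj("wrist",[[.43,-.05,.038],[.432,-.0513,0],[.599,-.101,.176]],st))
```

```text
8.9 [ 0.428458   -0.04986465  0.25732476] [-2.69194479e-01  1.60233426e-01  1.94608401e+00 -7.82407712e-05
  1.03086795e+00  1.59981336e+00]
[[281.98785228 186.31954902]
 [282.51331492 180.15578118]
 [280.32251339 -34.18428219]]
```

View pics/w2.png

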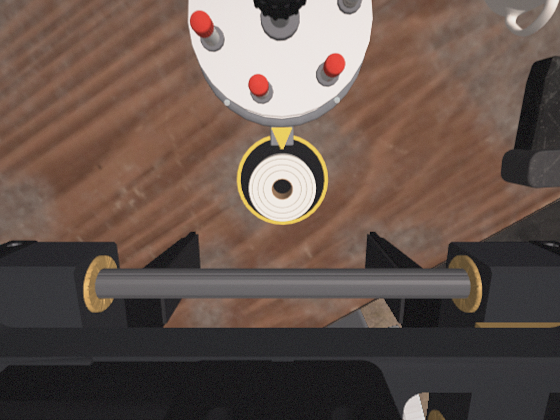

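The view shows the roll at (282,187) fully inside the yellow rim (mat centre about (282,180)), and the pointer at (282,137). Next I'll move so the wrist camera looks over the carousel.

Call:
{"method": "drive_tool", "body": {"plan": [{"linear": [0.222,-0.067,0.133],"rotation": [0,0,0]},{"linear": [0.222,-0.067,0.133],"rotation": [0,0,0]},{"linear": [0.222,-0.067,0.133],"rotation": [0,0,0]},{"linear": [0,0,0],"rotation": [0,0,0]},{"linear": [0,0,0],"rotation": [0,0,0]}]}}

```text
time: 9.57
position: [0.5269, -0.0796, 0.3134]
orientation: [-3.106, 0.467, 0.005]
ft_force: [-0.9, 0.8, -0.3]
finger_gap: 0.999
grasp_force: 0.0
```

Run:
```python
from h import *
w=np.load("w.npy")
st={"position":[ 0.428458,-0.04986465,0.25732476],"orientation":[3.106,-.467,.007]}
h=cv2.convexHull(pts(mask(w,(0,0,150),(180,60,255),(245,151,322,225))).astype(np.int32))[:,0].astype(float);print("roll",circ(onplane("wrist",h,.038,st)))
q=onplane("wrist",pts(mask(w,(20,90,90),(35,255,255),(230,150,335,230))),0,st);c=np.array([.432,-.051]);R=.06
for _ in range(5):
    k=abs(np.hypot(*(q[:,:2]-c).T)-R)<.005;c,R=circ(q[k])
print("mat",c,R)
st=r.observe();w=r.grab_frame("wrist");np.save("w3.npy",w);cv2.imwrite("pics/w3.png",w[:,:,::-1])
print(st["time"],st["position"],st["orientation"],proj("wrist",[[.599,-.101,.176],[.597,-.173,.121]],st))
for nm,lo,hi in(("blue",(105,120,50),(130,255,255)),("red",(0,150,90),(8,255,255))):
    n,l,s,ce=cv2.connectedComponentsWithStats(mask(w,lo,hi))
    for i in range(1,n):
        if s[i,4]>60:
            p=onplane("wrist",ce[i],.115,st)[0];print(nm,ce[i],s[i,4],p)
```

```text
roll (array([ 0.42761637, -0.04921804]), np.float64(0.04210929329727791))
mat [ 0.43164675 -0.05036936] 0.05915602054620147
9.575 [ 0.52693707 -0.0796246   0.31342007] [-3.1064474   0.46659052  0.00469245] [[281.3594259  121.58920039]
 [345.14707203 104.83125125]]
blue [342.92173913 106.24347826] 230 [ 0.5963924  -0.17148818  0.115     ]
red [298.47328244  55.59541985] 262 [ 0.660529   -0.13892783  0.115     ]
red [233.988  73.128] 250 [ 0.66429666 -0.06715242  0.115     ]
red [218.96728972 138.26168224] 214 [ 0.60414657 -0.028189    0.115     ]
red [323.31658291 168.49748744] 199 [ 0.53622538 -0.1324605   0.115     ]
red [263.54736842 183.34210526] 190 [ 0.54005192 -0.06072687  0.115     ]
```

View pics/w3.png

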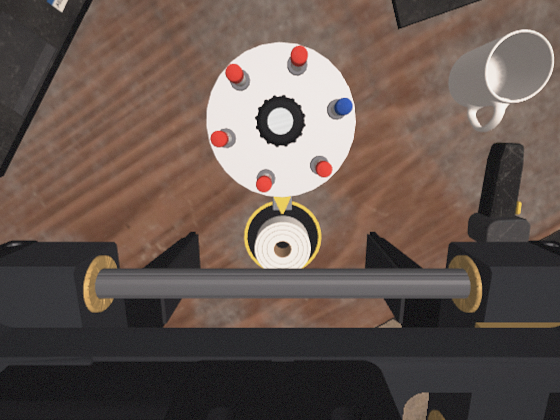

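The view shows all six caps, blue at (343,106) with the knob at (280,121) between them. The axis is (0.600,-0.100), 175 mm from the mat ✓. Blue needs about -103° (clockwise). I'll go over the knob, pre-turning the wrist by +77°.

Call:
{"method": "drive_tool", "body": {"plan": [{"linear": [0.061,-0.0168,-0.075],"rotation": [0,0,0.0267]},{"linear": [0.061,-0.0168,-0.075],"rotation": [0,0,0.0267]},{"linear": [0.061,-0.0168,-0.075],"rotation": [0,0,0.0267]},{"linear": [0.061,-0.0168,-0.075],"rotation": [0,0,0.0267]},{"linear": [0.061,-0.0168,-0.075],"rotation": [0,0,0.0267]},{"linear": [0.061,-0.0168,-0.075],"rotation": [0,0,0.0267]},{"linear": [0.061,-0.0168,-0.075],"rotation": [0,0,0.0267]},{"linear": [0.061,-0.0168,-0.075],"rotation": [0,0,0.0267]},{"linear": [0,0,0],"rotation": [0,0,0]},{"linear": [0,0,0],"rotation": [0,0,0]}]}}

```text
time: 10.88
position: [0.6006, -0.0999, 0.2252]
orientation: [-2.726, -1.561, 0.0]
ft_force: [-0.9, 0.3, -0.2]
finger_gap: 0.997
grasp_force: 0.0
```

Run:
```python
from h import *
st=r.observe();x=Ro.from_rotvec(st["orientation"]).as_matrix()
print(st["time"],st["position"],np.degrees(np.arctan2(x[1,0],x[0,0])),x[:,2],st["q"],(np.array([.6003,-.0998,.139])-st["position"])/.15)
```

```text
10.875 [ 0.60056749 -0.09985963  0.22523008] 59.6060178055251 [-1.78971056e-04 -6.78075415e-06 -9.99999984e-01] [-2.73199295e-01  4.57711420e-01  1.58723991e+00 -6.16101832e-05
  1.09681183e+00  2.57303900e-01] [-1.78329696e-03  3.97504750e-04 -5.74867193e-01]
```

Call:
{"method": "drive_tool", "body": {"plan": [{"linear": [0,0,-0.15],"rotation": [0,0,0]},{"linear": [0,0,-0.15],"rotation": [0,0,0]},{"linear": [0,0,-0.15],"rotation": [0,0,0]},{"linear": [0,0,-0.125],"rotation": [0,0,0]},{"linear": [0,0,0],"rotation": [0,0,0]},{"linear": [0,0,0],"rotation": [0,0,0]}]}}

```text
time: 11.62
position: [0.6014, -0.1001, 0.1399]
orientation: [2.723, 1.564, 0.001]
ft_force: [-0.2, 0.0, -0.1]
finger_gap: 1.001
grasp_force: 0.0
```

Call:
{"method": "drive_tool", "body": {"plan": [{"linear": [0,0,0],"rotation": [0,0,0]},{"linear": [0,0,0],"rotation": [0,0,0]},{"linear": [0,0,0],"rotation": [0,0,0]},{"linear": [0,0,0],"rotation": [0,0,0]},{"linear": [0,0,0],"rotation": [0,0,0]},{"linear": [0,0,0],"rotation": [0,0,0]},{"linear": [0,0,0],"rotation": [0,0,0]},{"linear": [0,0,0],"rotation": [0,0,0]},{"linear": [0,0,0],"rotation": [0,0,0]},{"linear": [0,0,0],"rotation": [0,0,0]}], "fingers": 1}}

```text
time: 12.88
position: [0.6003, -0.0996, 0.1386]
orientation: [-2.722, -1.565, 0.002]
ft_force: [-5.2, 2.3, 3.3]
finger_gap: 0.479
grasp_force: 30.0
```

Call:
{"method": "drive_tool", "body": {"plan": [{"linear": [0,0,0],"rotation": [0,0,-0.0239]},{"linear": [0,0,0],"rotation": [0,0,-0.0239]},{"linear": [0,0,0],"rotation": [0,0,-0.0239]},{"linear": [0,0,0],"rotation": [0,0,-0.0239]},{"linear": [0,0,0],"rotation": [0,0,-0.0239]},{"linear": [0,0,0],"rotation": [0,0,-0.0239]},{"linear": [0,0,0],"rotation": [0,0,-0.0239]},{"linear": [0,0,0],"rotation": [0,0,-0.0239]},{"linear": [0,0,0],"rotation": [0,0,-0.0239]},{"linear": [0,0,0],"rotation": [0,0,-0.0239]},{"linear": [0,0,0],"rotation": [0,0,-0.0239]},{"linear": [0,0,0],"rotation": [0,0,-0.0239]}]}}

```text
time: 14.38
position: [0.6004, -0.1, 0.1386]
orientation: [2.915, -1.17, -0.003]
ft_force: [-5.7, -0.6, 2.9]
finger_gap: 0.478
grasp_force: 30.0
```

Call:
{"method": "drive_tool", "body": {"plan": [{"linear": [0,0,0],"rotation": [0,0,0]},{"linear": [0,0,0],"rotation": [0,0,0]},{"linear": [0,0,0],"rotation": [0,0,0]},{"linear": [0,0,0],"rotation": [0,0,0]}]}}

```text
time: 14.88
position: [0.6004, -0.1, 0.1386]
orientation: [2.918, -1.163, -0.003]
ft_force: [-5.3, -0.1, 1.9]
finger_gap: 0.476
grasp_force: 30.0
```

Run:
```python
from h import *
st=r.observe();x=Ro.from_rotvec(st["orientation"]).as_matrix()
print(st["time"],st["position"],np.degrees(np.arctan2(x[1,0],x[0,0])),st["grasp_force"],st["ft_force"])
ax=np.array([.6003,-.0998]);f=np.array([-.1685,.0491]);f/=np.hypot(*f)
for n in("scene","side","wrist"):
    im=r.grab_frame(n);cv2.imwrite(f"pics/e_{n}.png",im[:,:,::-1])
    pr=proj(n,[np.r_[ax+.072*f,.115]],st)[0];u,v=pr.astype(int);B=60 if n=="wrist" else 30
    k,l,s,ce=cv2.connectedComponentsWithStats(mask(im,(105,110,50),(130,255,255),(max(u-B,0),max(v-B,0),u+B,v+B)))
    print(n,"expect",pr)
    for i in range(1,k):
        if s[i,4]>3:
            p=onplane(n,ce[i],.115,st)[0][:2]-ax;print(ce[i],s[i,4],"along",p@f,"side",p@[-f[1],f[0]])
```

```text
14.875 [ 0.6003785  -0.10000899  0.13864841] -43.46012816021857 29.999780711950734 [-5.30702197 -0.09989003  1.85606185]
scene expect [292.03017451 205.59728076]
side expect [276.61224017 226.20855449]
[276.90909091 226.36363636] 11 along 0.0707266341611822 side 0.0009060449821750059
wrist expect [329.40242595 325.55625372]
[327.14713217 318.74812968] 401 along 0.06649202539888519 side 0.0008766287563097471
```

View pics/e_scene.png

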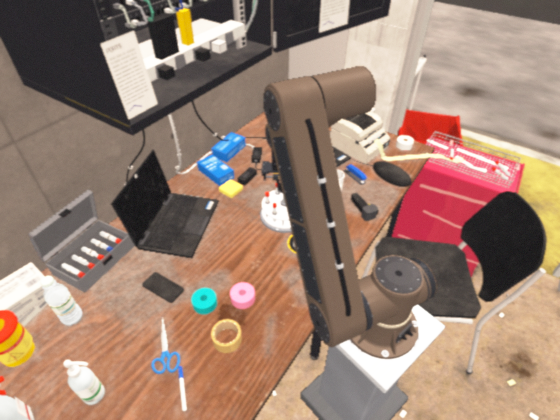

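The scene view shows the arm hiding the carousel front, with phone, pink and turquoise unmoved. The side and wrist views both put the blue cap within 1 mm of the pointer line, and the knob is gripped at 30 N and still. Handing in.

```bash
python3 -c "
from station import r
print(r.hand_in())"
```

```text
the job is handed in; nothing more can be done
None
```

The job is handed in; no verdict was returned. I measured the label roll flat on the mat about 4 mm from its centre and the blue-capped tube within 1 mm of the pointer line, with the knob still gripped at 30 N at about 15 s. I moved the roll by gripping its sides lightly and sliding it along the desk, since it fit the 95 mm opening.

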